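# Find the dragging spindle bearing on a gas panel and mark it

## Robot

A 6-joint arm with a two-finger parallel gripper is mounted at the origin on the work surface. World frame = base frame: x ahead of the robot, y to its left, z up, the work surface at z = 0. Lengths are in m, angles in rad, forces in N, time in s.
With the tool pointing down it reaches from about 0.2 to 0.875 m from the base axis. Payload 3.4 kg.
Tool frame: the origin (TCP) lies at the very end of the fingers, on their centre line; the grasp point (between the pads) lies 19 mm behind it; z points along the fingers, y is the line along which they close (so a half turn about z gives the same grasp; the last joint's range is limited). The gripper opens to 94 mm and grips with 3 to 60 N. Pads are 16 mm wide; open, the fingers measure 119 mm over their backs; the gripper's body (75 mm by 177 mm) begins 78 mm behind the grasp point.
Start: joints at [1.12, 0.276, 1.505, -0, 1.361, -0.121], TCP at [0.186, 0.544, 0.205] pointing down, gripper open.
Joint ranges: [-2.89, 2.89], [-0.75, 2.08], [0.22, 2.7], [-1.18, 4.32], [0.11, 2.71], [-2.7, 2.7]. Speed limits (rad/s): [2.57, 2.57, 3.14, 3.14, 3.14, 3.14].

## Interface

Orientations are given as [roll, pitch, yaw] about the fixed x, y, z axes, in that order (R = Rz(yaw) Ry(pitch) Rx(roll)).
In Python, from workcell import sense, optics, robot gives the robot as it stands. The module is installed in compiled form; this text tells all that it offers.
- The arm moves only by the tool servo_tool, never from a script. Its arguments are lists of equal length, an entry for each row: "gripper": the finger opening in m, from 0 to 0.094; "xyz": the shift along the tool's x, y, z in m, a list of three; "twist": the turn about the tool's z in degrees. In form: {"gripper": [gripper, ...], "xyz": [[dx, dy, dz], ...], "twist": [twist, ...]}. A call has 1 to 12 rows; each row shifts and turns the commanded pose from where the row before left it, along the tool's axes as they then stand; what a row does not reach is not made up. A row lasts 1/10 s, in which the tool goes at most 50 mm and 8.59 degrees, less where a joint would pass 70% of its speed; a pose out of reach is approached as far as the arm can. A call with a gripper value outside its range is refused whole. The fingers move at their own pace and stop on an object; "newtons" is the grip in N (left out, the last holds). Time passes only in rows, so rows that do not move let the fingers close. It gives the time, the measured TCP pose, the force, the opening and the grip force at its end, in the units of the state.
- sense(): the state, without advancing time (a new reading comes with each control period).
- optics.grab_frame(name): name is "scene" or "top" or "wrist"; returns the picture (420x560x3 uint8, red, green, blue); there is no depth.
- optics.calibration(name): a dict with "fx", "fy", "cx", "cy" (pixels), "R" (3x3) and "t" (3): a world point X has camera coordinates R X + t; the wrist camera has in their place "mount" (4x4, takes a point from camera to tool coordinates, whose origin is the TCP and whose axes are the flange's). Camera axes: x right, y down, z forward; pixel columns grow to the right and rows downward; lengths in m; the calibration is good to about 2 mm. The wrist camera is an equidistant fisheye: a pixel r from the principal point sees the ray r / f radians off the axis. A picture is of the moment at which its call begins: read the wrist's pose just before it. calibration takes no time and is no camera call.
- robot.job_done(): hands the job in; it is judged then, once.
The state is a dict: "clock": time; "qpos": joint angles; "joint_vel": joint speeds; "joint_torque": joint torques, N m; "ee_pos": TCP position; "ee_rot": TCP orientation; "force": force on the tool from outside, world axes, zero at the start; "ft_torque": the same for the moment, N m; "finger_gap": finger opening in m; "finger_force": force on a finger pad.
Only numpy, scipy, OpenCV 4.12 (cv2) and the standard library are available. Lean on these libraries where they do the work, as an engineer would, in place of code of your own. Each camera call takes 0.05 s, during which the arm holds its last target. There are 200 camera calls.

## Task

One of the three spindle bearings on the aluminium gas panel drags when turned. By hand, gently, turn each blue knob about a quarter turn from where it stands, leave it there, and feel for the stiff one; then slip the red collar over the stiff one's knob, fully down around its steel boss until it sits on the panel, and let go. Mark no other bearing with it, do not force anything, and leave everything else where it is.

Things in the scene. Friction and masses are not known exactly. Their poses are not given: they have to be found in the camera images.
- panel: aluminium gas panel lying fixed on the table, 140 mm (its x) by 320 mm (its y) by 20 mm thick; origin at the centre of its underside, z up. Three steel bearing bosses stand on it in a row along its y, 110 mm apart, 20 mm from the centre line on the -x side. On the +x side runs a low tube with brass stubs (12 mm high at most, seen only).
- spindle_a: blue bar knob on the bearing at the panel's +y end: 46 mm long (its x), 12 mm wide (its y), 2 to 26 mm above its origin, on the axis at the boss top, 45 mm above the table. Turns both ways, stays where left. Two bearings turn easily (under 0.05 N m, 3 N at the bar end), one drags (0.2 N m, about 10 N), a new one each time. Push its end sideways or pinch its width (20 N); over 60 N spoils it.
- seat_a (a point): where a collar on bearing a must sit: the foot of its steel boss, on its axis, on the panel's top face (20 mm above the table). The boss is 52 mm in diameter and 25 mm high with a 3 mm chamfer at its top; the knob stands above it.
- index_a (a point): end of the white index line on top of knob a, 23 mm from the axis, 71 mm above the table
- spindle_b: blue bar knob on the bearing in the middle: 46 mm long (its x), 12 mm wide (its y), 2 to 26 mm above its origin, on the axis at the boss top, 45 mm above the table. Turns both ways, stays where left. Two bearings turn easily (under 0.05 N m, 3 N at the bar end), one drags (0.2 N m, about 10 N), a new one each time. Push its end sideways or pinch its width (20 N); over 60 N spoils it.
- seat_b (a point): where a collar on bearing b must sit: the foot of its steel boss, on its axis, on the panel's top face (20 mm above the table). The boss is 52 mm in diameter and 25 mm high with a 3 mm chamfer at its top; the knob stands above it.
- index_b (a point): end of the white index line on top of knob b, 23 mm from the axis, 71 mm above the table
- spindle_c: blue bar knob on the bearing at the panel's -y end: 46 mm long (its x), 12 mm wide (its y), 2 to 26 mm above its origin, on the axis at the boss top, 45 mm above the table. Turns both ways, stays where left. Two bearings turn easily (under 0.05 N m, 3 N at the bar end), one drags (0.2 N m, about 10 N), a new one each time. Push its end sideways or pinch its width (20 N); over 60 N spoils it.
- seat_c (a point): where a collar on bearing c must sit: the foot of its steel boss, on its axis, on the panel's top face (20 mm above the table). The boss is 52 mm in diameter and 25 mm high with a 3 mm chamfer at its top; the knob stands above it.
- index_c (a point): end of the white index line on top of knob c, 23 mm from the axis, 71 mm above the table
- red_collar: red plastic collar (open tube) standing on the table: 66 mm outside, 55.6 mm inside diameter, 30 mm high; origin at the centre of its underside; 40 to 85 g. It passes over knob and boss with 1.8 mm to spare all round.
- green_collar: green plastic collar (open tube) standing on the table: 66 mm outside, 55.6 mm inside diameter, 30 mm high; origin at the centre of its underside; not needed, leave alone
- wrench: steel wrench 160 mm long lying on the table, leave alone
- tape: roll of brown tape, 90 mm in diameter, 24 mm high, leave alone
- grease: white jar with blue cap, 54 mm in diameter, 70 mm high, leave alone
- gauge: loose steel pressure gauge with white face and brass stem, 52 mm in diameter, 26 mm high, leave alone
- fitting: small brass and steel tube fitting, 26 mm in diameter, 32 mm high, leave alone
Not all that is in view belongs to the job. Of the things that look like the red_collar, take the one that is farthest to the robot's right at the start.

How it is judged:
On the way, in this order (a step that is already met when the one before it is completed fails the run):
1. each of the three knobs stands turned at least about 0.6 rad away from its start (distance of each of index_a, index_b, index_c from where it was at the start of the episode above 0.0136 m), for 0.1 s.
2. then the red collar sits fully down round the boss of the dragging bearing (((horizontal distance between red_collar and seat_a below 0.004 m and z of red_collar in the frame of seat_a between -0.003 and 0.003 m and angle between red_collar's own z axis and vertical below 0.08 rad and contact force between spindle_a and anything else above 20 N) or (horizontal distance between red_collar and seat_b below 0.004 m and z of red_collar in the frame of seat_b between -0.003 and 0.003 m and angle between red_collar's own z axis and vertical below 0.08 rad and contact force between spindle_b and anything else above 20 N) or (horizontal distance between red_collar and seat_c below 0.004 m and z of red_collar in the frame of seat_c between -0.003 and 0.003 m and angle between red_collar's own z axis and vertical below 0.08 rad and contact force between spindle_c and anything else above 20 N))), for 0.2 s.
At the end, for the whole second after the job is handed in: Red collar released, at rest round the boss of the dragging bearing, within 4 mm of its axis, 3 mm of the panel top and 0.08 rad of upright; knobs still. (The dragging spindle bears a steady hidden rubbing load above 20 N with nobody touching it.) (((horizontal distance between red_collar and seat_a below 0.004 m and z of red_collar in the frame of seat_a between -0.003 and 0.003 m and angle between red_collar's own z axis and vertical below 0.08 rad and contact force between spindle_a and anything else above 20 N) or (horizontal distance between red_collar and seat_b below 0.004 m and z of red_collar in the frame of seat_b between -0.003 and 0.003 m and angle between red_collar's own z axis and vertical below 0.08 rad and contact force between spindle_b and anything else above 20 N) or (horizontal distance between red_collar and seat_c below 0.004 m and z of red_collar in the frame of seat_c between -0.003 and 0.003 m and angle between red_collar's own z axis and vertical below 0.08 rad and contact force between spindle_c and anything else above 20 N)) and linear speed of red_collar below 0.02 m/s and angular speed of each of spindle_a, spindle_b, spindle_c below 0.3 rad/s).
It fails at once if a knob is forced: the fingers bear on it with more than 60 N (contact force between the fingers and spindle_a above 60 N or contact force between the fingers and spindle_b above 60 N or contact force between the fingers and spindle_c above 60 N).
It fails at once if the red collar is put down on a bearing that turns freely ((horizontal distance between red_collar and seat_a below 0.004 m and z of red_collar in the frame of seat_a between -0.003 and 0.003 m and angle between red_collar's own z axis and vertical below 0.08 rad and not (contact force between spindle_a and anything else above 20 N)) or (horizontal distance between red_collar and seat_b below 0.004 m and z of red_collar in the frame of seat_b between -0.003 and 0.003 m and angle between red_collar's own z axis and vertical below 0.08 rad and not (contact force between spindle_b and anything else above 20 N)) or (horizontal distance between red_collar and seat_c below 0.004 m and z of red_collar in the frame of seat_c between -0.003 and 0.003 m and angle between red_collar's own z axis and vertical below 0.08 rad and not (contact force between spindle_c and anything else above 20 N))).
It fails at once if the red collar is jammed onto the panel with more than 30 N (contact force between red_collar and panel above 30 N).
It fails at once if another loose thing on the table is shifted by more than 20 mm (distance of any of green_collar, wrench, tape, grease, gauge, fitting from where it was at the start of the episode above 0.02 m).
It also fails if it takes over 72 s, if anything falls off the work surface, if the arm or the gripper's body presses on something with over 40 N, if the wrist force passes 120 N, or if a joint passes its speed limit or range.

## Working session

There is one attempt and no reset: what is moved stays moved. The work goes in short steps, Python scripts to look and compute and a tool call to move; the robot and the scene stay as the last step left them, time stands still between calls to the robot, and variables do not carry over. Pictures are saved under pics/ and viewed, at most 10 in all, crops included, and the job is handed in when it is done.

Besides the shell and the picture viewer there is one more tool, called after "Emit:" in YAML: its name, and indented under it one key for each argument. servo_tool: Moves the arm, as the interface text tells. Its arguments: {"type":"object","properties":{"gripper":{"type":"array","items":{"type":"number"}},"xyz":{"type":"array","items":{"type":"array","items":{"type":"number"}}},"twist":{"type":"array","items":{"type":"number"}},"newtons":{"type":"number"}},"required":["gripper","xyz","twist"]}

```bash
mkdir -p pics; python3 - <<'E'
from workcell import sense, optics, robot
import cv2
s=sense();print({k:s[k] for k in('clock','ee_pos','ee_rot','force','finger_gap')})
for n in('top','scene'):
    cv2.imwrite(f'pics/{n}0.png',optics.grab_frame(n)[:,:,::-1]); print(n,optics.calibration(n))
print(optics.calibration('wrist'))
E
```

```text
{'clock': 0.0, 'ee_pos': array([0.18595864, 0.54351852, 0.20461416]), 'ee_rot': array([-3.13982820e+00, -2.24003599e-04,  2.81183722e+00]), 'force': array([-0.59099633,  0.6119381 ,  0.60373715]), 'finger_gap': 0.09398036478142249}
top {'fx': 504.33926043108005, 'fy': 504.33926043108005, 'cx': 279.4507089409166, 'cy': 210.89653809934677, 'R': array([[-0.0172542 , -0.99984902,  0.00205567],
       [-0.97701946,  0.0164233 , -0.21251646],
       [ 0.21245062, -0.00567523, -0.97715532]]), 't': array([0.01401656, 0.58083751, 1.46814931])}
scene {'fx': 416.35243667363693, 'fy': 416.35243667363693, 'cx': 275.21540565580756, 'cy': 209.860332338012, 'R': array([[ 0.82569428,  0.56411326,  0.00227564],
       [ 0.4408282 , -0.64271397, -0.62656943],
       [-0.35199354,  0.51835796, -0.77936229]]), 't': array([-0.47113874, -0.18439853,  1.24703225])}
{'fx': 325.19226210127806, 'fy': 325.19226210127806, 'cx': 275.2269592541379, 'cy': 209.63327961972135, 'mount': array([[-5.08413940e-04, -9.58385756e-01, -2.85475892e-01,
         8.30386736e-02],
       [ 9.99999350e-01, -1.95974063e-04, -1.12301903e-03,
        -5.53408857e-04],
       [ 1.02033957e-03, -2.85476277e-01,  9.58385233e-01,
        -1.79805210e-01],
       [ 0.00000000e+00,  0.00000000e+00,  0.00000000e+00,
         1.00000000e+00]])}
```

View pics/top0.png

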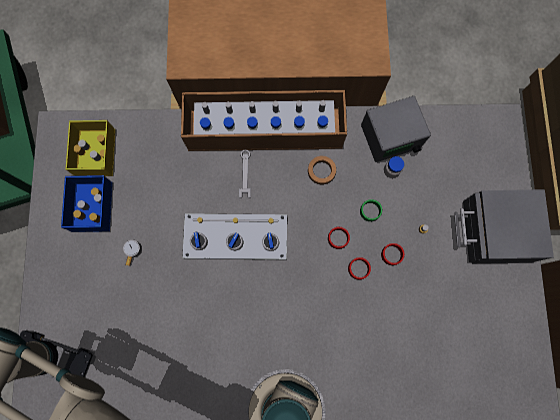

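View pics/scene0.png

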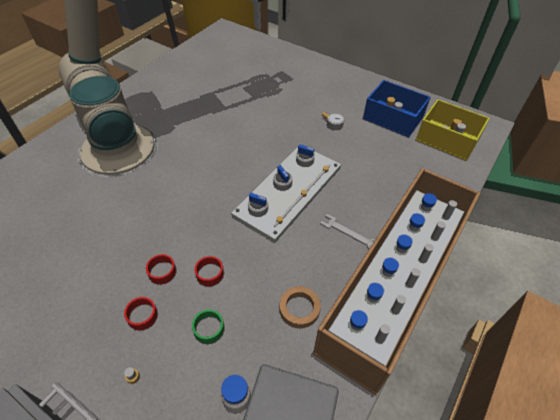

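The top view shows the panel with knobs at about (199,241), (235,241) and (270,241). There are three red collars, and the rightmost is at (393,254).

```bash
cat > h.py <<'E'
import numpy as np, cv2
from scipy.spatial.transform import Rotation as Ro
from workcell import sense, optics, robot
def back(n,uv,z,s=None):
    c=optics.calibration(n); u=np.atleast_2d(uv).astype(float); d=(u-[c['cx'],c['cy']])/c['fx']
    if n=='wrist':
        r=np.linalg.norm(d,axis=1,keepdims=True); v=np.hstack([d/np.maximum(r,1e-9)*np.sin(r),np.cos(r)])
        M=c['mount']; R=Ro.from_euler('xyz',s['ee_rot']).as_matrix()
        v=v@M[:3,:3].T@R.T; o=R@M[:3,3]+s['ee_pos']
    else:
        v=np.hstack([d,np.ones((len(d),1))])@c['R']; o=-c['R'].T@c['t']
    return (o+v*((z-o[2])/v[:,2])[:,None])[:,:2]
def proj(n,X,s=None):
    c=optics.calibration(n); X=np.atleast_2d(X).astype(float)
    if n=='wrist':
        M=c['mount']; R=Ro.from_euler('xyz',s['ee_rot']).as_matrix()
        p=((X-s['ee_pos'])@R-M[:3,3])@M[:3,:3]
        r=np.linalg.norm(p[:,:2],axis=1,keepdims=True); th=np.arctan2(r,p[:,2:])
        return p[:,:2]/r*th*c['fx']+[c['cx'],c['cy']]
    p=X@c['R'].T+c['t']; return p[:,:2]/p[:,2:]*c['fx']+[c['cx'],c['cy']]
def crop(n,img,x,y,w,h,k):
    cv2.imwrite(n,cv2.resize(img[y:y+h,x:x+w,::-1],None,fx=k,fy=k,interpolation=cv2.INTER_CUBIC))
E
python3 - <<'E'
from h import *
i=cv2.imread('pics/top0.png')[:,:,::-1]
h=cv2.cvtColor(i,cv2.COLOR_RGB2HSV)
crop('pics/c1.png',i,175,205,120,65,6)
red=((h[...,0]<8)|(h[...,0]>172))&(h[...,1]>150)&(h[...,2]>60)
blue=(abs(h[...,0].astype(int)-112)<14)&(h[...,1]>130)&(h[...,2]>50)
for nm,m,z,x0,x1,y0,y1 in(('red',red,.03,320,420,220,290),('blue',blue,.071,180,290,225,260)):
    q=np.zeros_like(m);q[y0:y1,x0:x1]=m[y0:y1,x0:x1]
    for c in cv2.findContours(q.astype(np.uint8),cv2.RETR_EXTERNAL,cv2.CHAIN_APPROX_NONE)[0]:
        if len(c)<10: continue
        print(nm,cv2.minAreaRect(c),back('top',[cv2.minAreaRect(c)[0]],z-.005))
E
```

```text
red ((359.5000305175781, 268.0000305175781), (21.0190372467041, 20.57182502746582), 63.43495178222656) [[ 0.40759314 -0.23610628]]
red ((393.0, 254.0), (20.0, 20.0), 90.0) [[ 0.44854025 -0.34065853]]
red ((339.0, 237.0), (20.0, 20.0), 90.0) [[ 0.50386593 -0.17787698]]
blue ((269.9615173339844, 240.30770874023438), (15.100942611694336, 3.7262065410614014), 78.69007110595703) [[0.4907234 0.0340582]]
blue ((233.015380859375, 239.7230682373047), (3.969111204147339, 14.88416576385498), 29.74488067626953) [[0.49435982 0.14447575]]
blue ((196.2567596435547, 239.54054260253906), (14.960308074951172, 3.945575714111328), 80.53767395019531) [[0.49677148 0.25433264]]
```

View pics/c1.png

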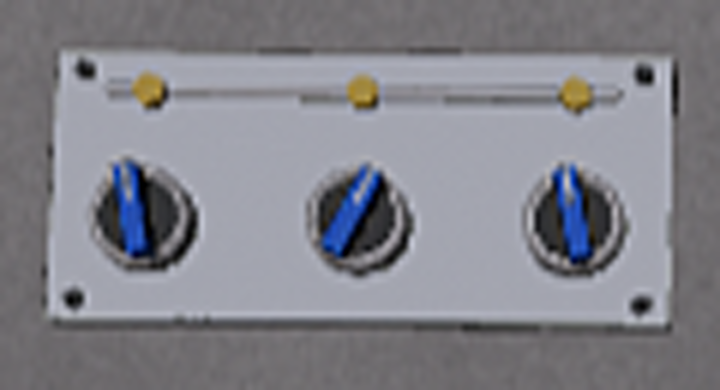

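The crop shows white index lines towards +x: A slightly left, B tilted right, C slightly left. I'll go above the panel for a wrist view.

Emit:
servo_tool:
  gripper: [0.04,0.04,0.04,0.04,0.04,0.04,0.04,0.04,0.04,0.04,0.04,0.04]
  xyz:
    - [-0.035,-0.023,0.003]
    - [-0.035,-0.023,0.003]
    - [-0.035,-0.023,0.003]
    - [-0.035,-0.023,0.003]
    - [-0.035,-0.023,0.003]
    - [-0.035,-0.023,0.003]
    - [-0.035,-0.023,0.003]
    - [-0.035,-0.023,0.003]
    - [-0.035,-0.023,0.003]
    - [-0.035,-0.023,0.003]
    - [-0.035,-0.023,0.003]
    - [-0.035,-0.023,0.003]
  twist: [0,0,0,0,0,0,0,0,0,0,0,0]
  newtons: 20

```text
clock: 1.3
ee_pos: [0.4948, 0.1453, 0.1691]
ee_rot: [3.142, -0.001, 2.812]
force: [0.1, 0.7, 0.5]
finger_gap: 0.0399
finger_force: 0.0
```

Emit:
servo_tool:
  gripper: [0.04,0.04,0.04,0.04]
  xyz:
    - [0,0,0]
    - [0,0,0]
    - [0,0,0]
    - [0,0,0]
  twist: [-7,-7,-5,0]

```text
clock: 1.7
ee_pos: [0.494, 0.1466, 0.169]
ee_rot: [-3.142, -0.001, -3.14]
force: [-0.4, -1.1, 0.6]
finger_gap: 0.0399
finger_force: 0.0
```

```bash
cat >> h.py <<'E'
def blobs(n,i,z,s=None,lo=98,hi=126,box=None):
    h=cv2.cvtColor(i,cv2.COLOR_RGB2HSV)
    m=((h[...,0]>lo)&(h[...,0]<hi) if lo<hi else (h[...,0]>lo)|(h[...,0]<hi))&(h[...,1]>130)&(h[...,2]>50)
    for c in cv2.findContours(m.astype(np.uint8),cv2.RETR_EXTERNAL,cv2.CHAIN_APPROX_NONE)[0]:
        if cv2.contourArea(c)<100: continue
        (w,r)=cv2.minEnclosingCircle(c); p=back(n,c[:,0],z,s).astype(np.float32)
        print(np.round(w,1),round(r,1),cv2.minAreaRect(p))
E
python3 - <<'E'
from h import *
s=sense();i=optics.grab_frame('wrist')
print(s['clock'],s['ee_pos'],s['ee_rot'],s['ft_torque'],s['force'],s['qpos'])
cv2.imwrite('pics/w1.png',i[:,:,::-1])
blobs('wrist',i,.071,s)
E
```

```text
1.7 [0.49399262 0.14661817 0.16903757] [-3.14153512e+00 -9.48099920e-04 -3.14048599e+00] [0.04037532 0.017038   0.03499253] [-0.42669997 -1.08791659  0.60700033] [ 1.53362629e-01  2.11074863e-01  1.68855168e+00  9.18168874e-05
  1.24291197e+00 -1.41857000e+00]
[551. 270.] 43.7 ((0.5910400748252869, 0.49549293518066406), (0.16474947333335876, 0.0726318359375), 26.15156364440918)
[388.9 212. ] 25.0 ((0.49634408950805664, 0.251279354095459), (0.04942300170660019, 0.017430666834115982), 9.539410591125488)
[274.4 209.3] 25.8 ((0.4935556650161743, 0.14505219459533691), (0.01358578447252512, 0.04710201919078827), 61.90199661254883)
[160.5 206.5] 24.6 ((0.4907148778438568, 0.03876379877328873), (0.04642191529273987, 0.018911639228463173), 9.710846900939941)
```

View pics/w1.png

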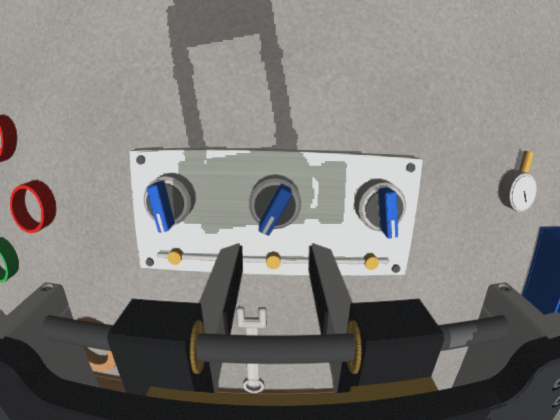

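The picture shows the three knobs clear of obstructions: A (391,213), B (274,209), C (159,206). I'll pinch B first.

Emit:
servo_tool:
  gripper: [0.04,0.04,0.04,0.04,0.04,0.04,0.0,0.0,0.0,0.0]
  xyz:
    - [0,-0.0015,0.02]
    - [0,0,0.02]
    - [0,0,0.02]
    - [0,0,0.02]
    - [0,0,0.02]
    - [0,0,0.018]
    - [0,0,0]
    - [0,0,0]
    - [0,0,0]
    - [0,0,0]
  twist: [7,7,7,7,0,0,0,0,0,0]
  newtons: 20

```text
clock: 2.75
ee_pos: [0.4955, 0.1461, 0.0526]
ee_rot: [3.139, 0.002, 2.654]
force: [0.8, 3.6, -3.9]
finger_gap: 0.0115
finger_force: 20.0
```

```bash
cat > t.py <<'E'
from h import *
s=sense();print(s['clock'],'T',s['ft_torque'],'F',s['force'],s['finger_gap'],s['finger_force'],'j6',s['joint_torque'][5],s['qpos'][5],s['ee_pos'],s['ee_rot'])
E
python3 t.py
```

```text
2.75 T [ 0.19839802  0.32687009 -0.05721327] F [ 0.82396015  3.55633008 -3.85627098] 0.011457191391305958 20.017585158348083 j6 -0.0025992408336605877 -0.93268184301964 [0.4954598  0.14613443 0.05261227] [3.13877635e+00 1.92967805e-03 2.65390586e+00]
```

Emit:
servo_tool:
  gripper: [0,0,0,0]
  xyz:
    - [0,0,0]
    - [0,0,0]
    - [0,0,0]
    - [0,0,0]
  twist: [8,8,8,8]

```text
clock: 3.15
ee_pos: [0.4956, 0.1463, 0.0526]
ee_rot: [3.138, 0.0, 2.09]
force: [0.7, 2.9, -0.1]
finger_gap: 0.0117
finger_force: 20.0
```

```bash
python3 t.py
```

```text
3.15 T [ 0.35190515 -0.11293908  0.06758852] F [ 0.73312225  2.91076384 -0.1338436 ] 0.01165698152802808 19.999975562095642 j6 -1.1234480515122414 -0.3685490658492603 [0.49557295 0.14633493 0.05257774] [3.13777575e+00 5.25703082e-05 2.08981743e+00]
```

Emit:
servo_tool:
  gripper: [0,0,0,0,0,0,0]
  xyz:
    - [0,0,0]
    - [0,0,0]
    - [0,0,0]
    - [0,0,0]
    - [0,0,0]
    - [0,0,0]
    - [0,0,0]
  twist: [8,8,8,8,8,8,8]

```text
clock: 3.85
ee_pos: [0.4959, 0.1463, 0.0526]
ee_rot: [3.139, -0.003, 1.112]
force: [0.8, 1.3, -0.1]
finger_gap: 0.012
finger_force: 20.0
```

```bash
python3 t.py
```

```text
3.85 T [ 0.27449046 -0.13779169  0.01807042] F [ 0.76376651  1.31132001 -0.1144981 ] 0.012003945523488432 19.998953640460968 j6 -1.1240629479289055 0.6088553224411541 [0.49592804 0.14630992 0.05257974] [ 3.13885452 -0.00337783  1.11244232]
```

Emit:
servo_tool:
  gripper: [0.04,0.04,0.04,0.04,0.04,0.04,0.04,0.04]
  xyz:
    - [0,0,0]
    - [0,0,0]
    - [0,0,-0.018]
    - [0,0,-0.018]
    - [0.033,-0.0155,0]
    - [0.033,-0.0155,0]
    - [0.032,-0.016,0]
    - [0,0,0]
  twist: [0,0,0,0,0,0,0,0]

```text
clock: 4.65
ee_pos: [0.4949, 0.2576, 0.0878]
ee_rot: [3.141, -0.002, 1.124]
force: [-0.6, -1.2, 0.7]
finger_gap: 0.04
finger_force: 0.0
```

Emit:
servo_tool:
  gripper: [0.04,0.04,0.04,0.04,0.04,0.04,0.04,0.04]
  xyz:
    - [0,0,0]
    - [0,0,0]
    - [0,0,0]
    - [0,0,0]
    - [0,0,0]
    - [0,0,0]
    - [0,0,0]
    - [0,0,0]
  twist: [8,8,8,8,8,8,8,0]

```text
clock: 5.45
ee_pos: [0.4945, 0.253, 0.0875]
ee_rot: [3.141, 0.0, 0.143]
force: [-0.5, 1.3, -0.1]
finger_gap: 0.0401
finger_force: 0.0
```

```bash
python3 t.py; python3 - <<'E'
from h import *
s=sense();i=optics.grab_frame('wrist');cv2.imwrite('pics/w2.png',i[:,:,::-1]);blobs('wrist',i,.071,s)
print(proj('wrist',[[.497,.255,.071],[.4945,.1455,.071]],s))
E
```

```text
5.45 T [-0.02576581  0.14646881 -0.00293618] F [-0.45150546  1.26750469 -0.10691767] 0.040127258419474544 0.0 j6 0.6285913288593292 1.7763823228112372 [0.49452647 0.25304022 0.08751787] [3.14096603e+00 4.90035764e-04 1.42744574e-01]
[517. 267.] 26.2 ((0.49672165513038635, 0.04577581584453583), (0.05326108634471893, 0.030781980603933334), 11.593188285827637)
[416.5 255. ] 31.6 ((0.49930939078330994, 0.1502235233783722), (0.0561162568628788, 0.01255972683429718), 62.02379608154297)
[272. 234.] 35.7 ((0.5020411014556885, 0.25584515929222107), (0.04882168024778366, 0.011434359475970268), 8.437981605529785)
[12.  67.5] 68.6 ((0.6083542108535767, 0.47431012988090515), (0.11496362835168839, 0.0301594827324152), 10.070165634155273)
[[271.40013917 242.74897254]
 [421.2881801  263.3418817 ]]
```

View pics/w2.png

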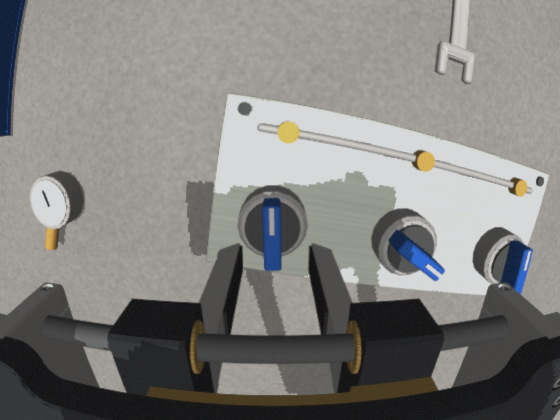

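The picture shows A centred between the fingers at (272,234), and B turned. Next is A.

Emit:
servo_tool:
  gripper: [0.04,0.04,0.04,0.0,0.0,0.0,0.0]
  xyz:
    - [0.005,-0.002,0.012]
    - [0,0,0.012]
    - [0,0,0.012]
    - [0,0,0]
    - [0,0,0]
    - [0,0,0]
    - [0,0,0]
  twist: [0,0,0,0,0,0,0]
  newtons: 20

```text
clock: 6.2
ee_pos: [0.4998, 0.2561, 0.0519]
ee_rot: [3.14, -0.001, 0.143]
force: [1.4, -4.3, -0.3]
finger_gap: 0.0118
finger_force: 20.2
```

```bash
python3 t.py
```

```text
6.2 T [-0.30764604 -0.08743017 -0.04887089] F [ 1.43998426 -4.34007383 -0.28649707] 0.01175756148438066 20.175863206386566 j6 0.042719776974990964 1.7800964457566133 [0.49979359 0.25609894 0.05185598] [ 3.14007192e+00 -7.58281612e-04  1.42541225e-01]
```

Emit:
servo_tool:
  gripper: [0,0,0,0]
  xyz:
    - [0,0,0]
    - [0,0,0]
    - [0,0,0]
    - [0,0,0]
  twist: [-8,-8,-8,-8]

```text
clock: 6.6
ee_pos: [0.4996, 0.2566, 0.0519]
ee_rot: [3.141, -0.001, 0.706]
force: [0.7, -0.7, -0.6]
finger_gap: 0.012
finger_force: 20.0
```

```bash
python3 t.py
```

```text
6.6 T [-0.20880755  0.13189306 -0.04919381] F [ 0.66173612 -0.67374084 -0.6017814 ] 0.011987706271357383 20.001583099365234 j6 1.1046820878982544 1.2160029035571744 [0.49962169 0.25663302 0.05188391] [ 3.14109287e+00 -5.74438419e-04  7.05791761e-01]
```

Emit:
servo_tool:
  gripper: [0,0,0,0,0,0,0]
  xyz:
    - [0,0,0]
    - [0,0,0]
    - [0,0,0]
    - [0,0,0]
    - [0,0,0]
    - [0,0,0]
    - [0,0,0]
  twist: [-8,-8,-8,-8,-8,-8,-8]

```text
clock: 7.3
ee_pos: [0.4987, 0.257, 0.0519]
ee_rot: [-3.141, -0.001, 1.683]
force: [-1.2, 0.4, 0.9]
finger_gap: 0.0119
finger_force: 20.0
```

```bash
python3 t.py
```

```text
7.3 T [ 0.07193307  0.38263592 -0.04583279] F [-1.22539657  0.39221595  0.93664668] 0.01186407776025045 20.002285838127136 j6 1.1020756512880325 0.23862520874249082 [0.49871508 0.25698914 0.05186588] [-3.14075429e+00 -6.34274729e-04  1.68287280e+00]
```

A is free too. On to C.

Emit:
servo_tool:
  gripper: [0.04,0.04,0.04,0.04,0.04,0.04,0.04,0.04,0.04,0.04]
  xyz:
    - [0,0,0]
    - [0,0,0]
    - [0,0,-0.02]
    - [0,0,-0.02]
    - [-0.044,-0.006,0]
    - [-0.044,-0.006,0]
    - [-0.044,-0.006,0]
    - [-0.044,-0.006,0]
    - [-0.043,-0.0065,0]
    - [0,0,0]
  twist: [0,0,0,0,0,0,0,0,0,0]

```text
clock: 8.3
ee_pos: [0.4927, 0.0312, 0.0918]
ee_rot: [3.141, 0.002, 1.67]
force: [0.3, 0.1, 0.3]
finger_gap: 0.0402
finger_force: 0.0
```

Emit:
servo_tool:
  gripper: [0.04,0.04,0.04,0.04,0.04,0.04,0.04,0.04,0.04,0.04,0.04,0.04]
  xyz:
    - [0,0,0]
    - [0,0,0]
    - [0,0,0]
    - [0,0,0]
    - [0,0,0]
    - [0,0,0]
    - [0,0,0]
    - [0,0,0]
    - [0,0,0]
    - [0,0,0]
    - [0,0,0]
    - [0,0,0]
  twist: [8,8,8,8,8,8,8,8,8,8,5,0]

```text
clock: 9.5
ee_pos: [0.4926, 0.0366, 0.0916]
ee_rot: [-3.141, -0.001, 0.193]
force: [0.2, 0.8, 0.2]
finger_gap: 0.0399
finger_force: 0.0
```

```bash
python3 t.py; python3 - <<'E'
from h import *
s=sense();i=optics.grab_frame('wrist');cv2.imwrite('pics/w3.png',i[:,:,::-1]);blobs('wrist',i,.071,s)
E
```

```text
9.5 T [-0.04476732  0.18393602 -0.02755698] F [0.20038963 0.77013847 0.15345614] 0.03987241751562975 0.0 j6 0.41551005095243454 1.3102759257638394 [0.49264969 0.03658057 0.09164237] [-3.14132911e+00 -7.14749223e-04  1.93079514e-01]
[276. 238.] 34.7 ((0.4962976276874542, 0.03550787642598152), (0.04888543486595154, 0.011318668723106384), 10.587244987487793)
[128.  204.5] 32.7 ((0.5002062916755676, 0.14160041511058807), (0.046614810824394226, 0.021306972950696945), 62.683448791503906)
[ 22.  178.5] 23.6 ((0.5031105279922485, 0.24338066577911377), (0.013983871787786484, 0.05701873451471329), 9.161120414733887)
```

View pics/w3.png

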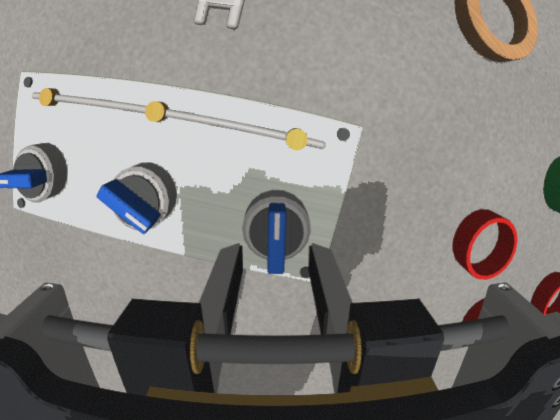

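The picture shows C centred between the fingers at (276,238), aligned with them, with A and B turned.

Emit:
servo_tool:
  gripper: [0.04,0.04,0.04,0.0,0.0,0.0,0.0]
  xyz:
    - [0,0,0.014]
    - [0,0,0.013]
    - [0,0,0.013]
    - [0,0,0]
    - [0,0,0]
    - [0,0,0]
    - [0,0,0]
  twist: [0,0,0,0,0,0,0]
  newtons: 20

```text
clock: 10.25
ee_pos: [0.493, 0.036, 0.0522]
ee_rot: [-3.141, -0.002, 0.194]
force: [-0.1, 0.8, 2.5]
finger_gap: 0.0118
finger_force: 20.1
```

```bash
python3 t.py
```

```text
10.25 T [ 0.07177576  0.03328327 -0.15858264] F [-0.08198325  0.84184514  2.53823043] 0.011837472458990785 20.054345726966858 j6 -0.1032368978485465 1.308338730606839 [0.4929533  0.03603144 0.052171  ] [-3.14142351e+00 -1.54225601e-03  1.93686323e-01]
```

Emit:
servo_tool:
  gripper: [0,0,0,0]
  xyz:
    - [0,0,0]
    - [0,0,0]
    - [0,0,0]
    - [0,0,0]
  twist: [-8,-8,-8,-8]

```text
clock: 10.65
ee_pos: [0.4928, 0.0362, 0.0521]
ee_rot: [3.141, -0.001, 0.758]
force: [-0.1, 1.5, 1.6]
finger_gap: 0.0119
finger_force: 20.1
```

```bash
python3 t.py
```

```text
10.65 T [0.24520352 0.06920906 0.28253289] F [-0.07516107  1.49854989  1.57394908] 0.011946318294961747 20.064846575260162 j6 1.3583558052778244 0.7439520400791056 [0.49278468 0.03615389 0.05214524] [ 3.14128335e+00 -1.43446285e-03  7.57868407e-01]
```

Emit:
servo_tool:
  gripper: [0,0,0,0,0,0,0]
  xyz:
    - [0,0,0]
    - [0,0,0]
    - [0,0,0]
    - [0,0,0]
    - [0,0,0]
    - [0,0,0]
    - [0,0,0]
  twist: [-8,-8,-8,-8,-8,-8,-8]

```text
clock: 11.35
ee_pos: [0.4926, 0.0361, 0.0523]
ee_rot: [3.14, -0.001, 1.735]
force: [-1.3, 0.1, 2.4]
finger_gap: 0.0116
finger_force: 20.1
```

```bash
python3 t.py
```

```text
11.35 T [ 0.02350528  0.1051396  -0.24337654] F [-1.26884161  0.06113599  2.42389372] 0.01164474555195114 20.140388309955597 j6 0.8167756162583828 -0.23283687222453262 [0.49264021 0.03609668 0.05227124] [ 3.14039120e+00 -5.10872533e-04  1.73463022e+00]
```

C is the stiff one: the torque peaks at about 0.25–0.28 N m, against under 0.07 on A and B. Its axis is at about (0.4926, 0.0360). Now the collar.

Emit:
servo_tool:
  gripper: [0.04,0.04,0.085,0.085,0.085,0.085,0.085,0.085,0.085,0.085,0.085,0.085]
  xyz:
    - [0,0,0]
    - [0,0,0]
    - [0,0,-0.04]
    - [0,0,-0.04]
    - [-0.0456,-0.0131,0]
    - [-0.0456,-0.0131,0]
    - [-0.0456,-0.0131,0]
    - [-0.0456,-0.0131,0]
    - [-0.0456,-0.0131,0]
    - [-0.0456,-0.0131,0]
    - [-0.0456,-0.0131,0]
    - [-0.0456,-0.0131,0]
  twist: [0,0,0,0,0,0,0,0,0,0,0,0]

```text
clock: 12.55
ee_pos: [0.4461, -0.3431, 0.1316]
ee_rot: [3.141, 0.0, 1.727]
force: [0.8, 0.3, -0.6]
finger_gap: 0.0847
finger_force: 0.0
```

Emit:
servo_tool:
  gripper: [0.085,0.085,0.085,0.085,0.085,0.085,0.085,0.085,0.085,0.085,0.085,0.085]
  xyz:
    - [0,0,0]
    - [0,0,0]
    - [0,0,0]
    - [0,0,0]
    - [0,0,0]
    - [0,0,0]
    - [0,0,0]
    - [0,0,0]
    - [0,0,0]
    - [0,0,0]
    - [0,0,0]
    - [0,0,0]
  twist: [8.5,8.5,8.5,8.5,8.5,8.5,8.5,8.5,8.5,8.5,8.5,6]

```text
clock: 13.75
ee_pos: [0.4466, -0.3411, 0.1314]
ee_rot: [3.142, 0.0, -0.014]
force: [-0.5, 0.4, -0.2]
finger_gap: 0.0852
finger_force: 0.0
```

```bash
python3 - <<'E'
from h import *
s=sense();i=optics.grab_frame('wrist');cv2.imwrite('pics/w4.png',i[:,:,::-1]);print(s['clock'],s['ee_pos'],s['ee_rot']);blobs('wrist',i,.03,s,172,8)
E
```

```text
13.75 [ 0.44657772 -0.34109151  0.13140223] [ 3.14155403e+00  3.33565830e-05 -1.43670496e-02]
[170.4 241.9] 34.0 ((0.41838040947914124, -0.23529945313930511), (0.051845207810401917, 0.07491206377744675), 40.47836685180664)
[272.6 201. ] 36.6 ((0.4536309838294983, -0.3396349847316742), (0.06426481157541275, 0.06719779968261719), 89.09659576416016)
[107.9 152.1] 34.8 ((0.5046537518501282, -0.1810259073972702), (0.07551373541355133, 0.06421708315610886), 84.02664947509766)
```

View pics/w4.png

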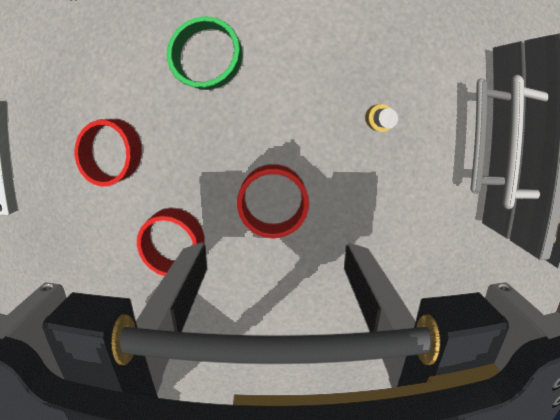

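The picture shows the target collar centred ahead of the fingers at (273,201). I'll pinch it lightly along x first to centre it, then along y.

Emit:
servo_tool:
  gripper: [0.085,0.085,0.085,0.085,0.085,0.085,0.085,0.085,0.085,0.085,0.085,0.085]
  xyz:
    - [0.005,-0.0015,0.01]
    - [0,0,0.01]
    - [0,0,0.01]
    - [0,0,0.01]
    - [0,0,0.01]
    - [0,0,0.01]
    - [0,0,0.01]
    - [0,0,0.01]
    - [0,0,0.01]
    - [0,0,0.01]
    - [0,0,0.01]
    - [0,0,0.01]
  twist: [-8,-8,-8,-8,-8,-8,-8,-8,-8,-8,-8,-2.8]

```text
clock: 15.0
ee_pos: [0.4517, -0.3397, 0.0111]
ee_rot: [3.141, 0.0, 1.581]
force: [-0.0, 0.0, 1.6]
finger_gap: 0.0853
finger_force: 0.0
```

Emit:
servo_tool:
  gripper: [0.06,0.06,0.06,0.06,0.06,0.06]
  xyz:
    - [0,0,0]
    - [0,0,0]
    - [0,0,0]
    - [0,0,0]
    - [0,0,0]
    - [0,0,0]
  twist: [0,0,0,0,0,0]
  newtons: 8

```text
clock: 15.6
ee_pos: [0.4518, -0.3397, 0.0118]
ee_rot: [3.141, 0.0, 1.578]
force: [0.5, -0.7, 0.1]
finger_gap: 0.0672
finger_force: 8.0
```

```bash
python3 t.py
```

```text
15.6 T [-0.07048536  0.03713098  0.00863305] F [ 0.48112733 -0.68751897  0.09939681] 0.06720767632516621 8.000143985264003 j6 -0.006054996483726427 -0.7748122140800425 [ 0.45181553 -0.33972741  0.01182828] [3.14102052e+00 4.38579700e-04 1.57767474e+00]
```

Emit:
servo_tool:
  gripper: [0.085,0.085,0.085,0.085,0.085,0.085,0.085,0.085,0.085,0.085,0.085,0.085]
  xyz:
    - [0,0,0]
    - [0,0,0]
    - [0,0,0]
    - [0,0,0]
    - [0,0,0]
    - [0,0,0]
    - [0,0,0]
    - [0,0,0]
    - [0,0,0]
    - [0,0,0]
    - [0,0,0]
    - [0,0,0]
  twist: [0,0,8.5,8.5,8.5,8.5,8.5,8.5,8.5,8.5,8.5,8.5]

```text
clock: 16.8
ee_pos: [0.4516, -0.3395, 0.0114]
ee_rot: [-3.141, -0.0, 0.088]
force: [-0.3, 0.1, -1.0]
finger_gap: 0.0848
finger_force: 0.0
```

Emit:
servo_tool:
  gripper: [0.085,0.06,0.06,0.06,0.06,0.06,0.06]
  xyz:
    - [0,0,0]
    - [0,0,0]
    - [0,0,0]
    - [0,0,0]
    - [0,0,0]
    - [0,0,0]
    - [0,0,0]
  twist: [5.4,0,0,0,0,0,0]
  newtons: 15

```text
clock: 17.5
ee_pos: [0.4516, -0.3395, 0.0114]
ee_rot: [-3.141, 0.0, 0.0]
force: [-0.7, 0.1, -0.6]
finger_gap: 0.065
finger_force: 14.8
```

Emit:
servo_tool:
  gripper: [0.06,0.06,0.06,0.06]
  xyz:
    - [0,0,-0.03]
    - [0,0,-0.04]
    - [0,0,-0.04]
    - [0,0,0]
  twist: [0,0,0,0]

```text
clock: 17.9
ee_pos: [0.4547, -0.3424, 0.127]
ee_rot: [3.134, -0.009, 0.0]
force: [0.4, 0.0, -0.8]
finger_gap: 0.0646
finger_force: 14.8
```

```bash
python3 t.py
```

```text
17.9 T [-0.06451179  0.16357565 -0.00545676] F [ 0.40084659  0.00887152 -0.75534268] 0.06460958109551505 14.800660014152527 j6 -0.004524592368397862 0.8026270439794702 [ 0.45471214 -0.34242854  0.12704719] [ 3.13354668e+00 -8.52230680e-03  3.68920295e-04]
```

Emit:
servo_tool:
  gripper: [0.06,0.06,0.06,0.06,0.06,0.06,0.06,0.06,0.06,0.06,0.06,0.06]
  xyz:
    - [0.004,-0.03,0]
    - [0.0045,-0.0425,0]
    - [0.0045,-0.0425,0]
    - [0.0045,-0.0425,0]
    - [0.0045,-0.0425,0]
    - [0.0045,-0.0425,0]
    - [0.0045,-0.0425,0]
    - [0.0045,-0.0425,0]
    - [0.0045,-0.03,0]
    - [0.001,-0.018,0]
    - [0,0,0]
    - [0,0,0]
  twist: [0,0,0,0,0,0,0,0,0,0,0,0]

```text
clock: 19.1
ee_pos: [0.492, 0.0358, 0.1207]
ee_rot: [3.141, 0.001, 0.001]
force: [-1.1, -0.3, -1.3]
finger_gap: 0.065
finger_force: 14.8
```

```bash
python3 t.py; python3 - <<'E'
from h import *
s=sense();i=optics.grab_frame('wrist');cv2.imwrite('pics/w5.png',i[:,:,::-1])
print(proj('wrist',[[.4926,.036,.071],[.4926,.036,.045]],s))
E
```

```text
19.1 T [-0.02174929  0.15743038  0.01239681] F [-1.10174143 -0.26077889 -1.28159493] 0.06495922887173473 14.800720363855362 j6 0.0066515391517896205 1.5017465107609314 [0.49199892 0.03581126 0.12074684] [3.14102994e+00 1.36003037e-03 1.40131180e-03]
[[273.76206989 228.49792055]
 [273.85745981 217.68658328]]
```

View pics/w5.png

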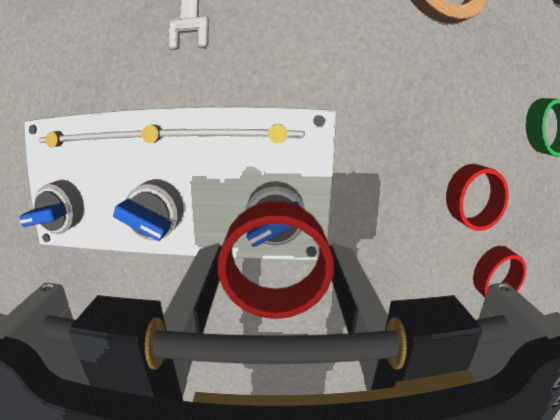

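The picture shows the collar held upright at (275,262), on course over C's boss. I'll lower it to just above the boss.

Emit:
servo_tool:
  gripper: [0.06,0.06,0.06,0.06,0.06,0.06]
  xyz:
    - [0.0005,0,0.015]
    - [0,0,0.015]
    - [0,0,0.015]
    - [0,0,0.01]
    - [0,0,0.006]
    - [0,0,0]
  twist: [0,0,0,0,0,0]

```text
clock: 19.75
ee_pos: [0.4926, 0.0354, 0.0598]
ee_rot: [-3.142, 0.001, -0.001]
force: [0.5, -0.2, -1.2]
finger_gap: 0.065
finger_force: 14.8
```

Emit:
servo_tool:
  gripper: [0.06,0.06,0.06,0.06]
  xyz:
    - [0,0,0.002]
    - [0,0,0.002]
    - [0,0,0.002]
    - [0,0,0]
  twist: [0,0,0,0]

```text
clock: 20.15
ee_pos: [0.4931, 0.036, 0.0545]
ee_rot: [-3.142, -0.0, 0.0]
force: [-0.1, -0.7, -0.6]
finger_gap: 0.0649
finger_force: 14.8
```

Emit:
servo_tool:
  gripper: [0.06,0.06,0.06,0.06]
  xyz:
    - [0,0,0.003]
    - [0,0,0.003]
    - [0,0,0.002]
    - [0,0,0]
  twist: [0,0,0,0]

```text
clock: 20.55
ee_pos: [0.4928, 0.036, 0.0461]
ee_rot: [-3.141, 0.001, 0.0]
force: [0.1, -0.3, -0.8]
finger_gap: 0.0649
finger_force: 14.8
```

Emit:
servo_tool:
  gripper: [0.06,0.06,0.06,0.06,0.06,0.06]
  xyz:
    - [0,0,0.003]
    - [0,0,0.003]
    - [0,0,0.003]
    - [0,0,0.002]
    - [0,0,0.001]
    - [0,0,0]
  twist: [0,0,0,0,0,0]

```text
clock: 21.15
ee_pos: [0.493, 0.036, 0.0343]
ee_rot: [-3.141, 0.0, 0.0]
force: [1.0, -0.4, -0.5]
finger_gap: 0.0646
finger_force: 14.8
```

Emit:
servo_tool:
  gripper: [0.06,0.06,0.06]
  xyz:
    - [0,0,0.001]
    - [0,0,0.001]
    - [0,0,0]
  twist: [0,0,0]

```text
clock: 21.45
ee_pos: [0.493, 0.036, 0.0324]
ee_rot: [-3.141, 0.0, 0.0]
force: [0.7, 1.0, -0.8]
finger_gap: 0.0648
finger_force: 14.8
```

Emit:
servo_tool:
  gripper: [0.082,0.082,0.082,0.082,0.082,0.082,0.082,0.082]
  xyz:
    - [0,0,0]
    - [0,0,0]
    - [0,0,0]
    - [0,0,0]
    - [0,0,-0.02]
    - [0,0,-0.04]
    - [0,0,-0.04]
    - [0,0,0]
  twist: [0,0,0,0,0,0,0,0]

```text
clock: 22.25
ee_pos: [0.4972, 0.0357, 0.1376]
ee_rot: [3.141, -0.011, 0.0]
force: [1.4, 0.5, 0.8]
finger_gap: 0.082
finger_force: 0.0
```

```bash
python3 t.py; python3 - <<'E'
from h import *
s=sense();i=optics.grab_frame('wrist');j=optics.grab_frame('scene')
a=cv2.resize(i[150:300,200:350],(420,420));b=cv2.resize(j[130:240,220:350],(380,420))
cv2.imwrite('pics/w6.png',np.hstack([a,b])[:,:,::-1])
blobs('wrist',i,.05,s,172,8)
E
```

```text
22.25 T [-0.00589837  0.16247989  0.03454834] F [1.38908306 0.50498026 0.77703838] 0.08203635058989076 0.0 j6 -0.0016881779447430745 1.5025952043542317 [0.49724647 0.03573427 0.13760052] [ 3.14095638e+00 -1.13795806e-02  1.08863194e-04]
[491.3 274.1] 27.5 ((0.42858532071113586, -0.20684538781642914), (0.08063310384750366, 0.05993582308292389), 49.508262634277344)
[274.8 215.7] 37.9 ((0.4954744577407837, 0.03433931618928909), (0.0638582855463028, 0.06801445037126541), 66.18806457519531)
[467.5 199.1] 31.8 ((0.5129002332687378, -0.15381798148155212), (0.0750444233417511, 0.05971382185816765), 70.92288208007812)
```

View pics/w6.png

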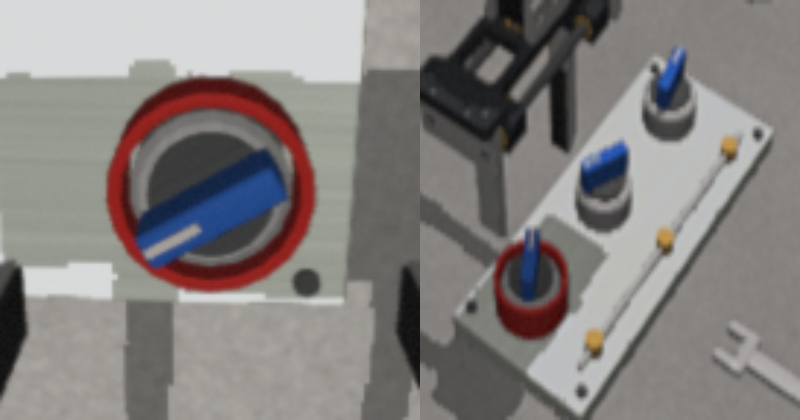

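The picture shows the collar sitting flat around C's boss, released, with all three knobs turned.

```bash
python3 -c "
from workcell import robot
print(robot.job_done())"
```

```text
the job is handed in; nothing more can be done
None
```

Bearing C, at the panel's -y end, is the stiff one. The red collar is fully down around its boss and released, all three knobs were turned about a quarter turn, and I handed the job in at about 22 s; no verdict came back.

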